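# Set the pencil sharpener's hole selector to jumbo and load the thick pencil

## Robot

A 7-joint arm with a two-finger parallel gripper is mounted at the origin on a cart in front of the work surface, level with it; the furniture and walls round the work are solid. World frame = base frame: x ahead of the robot, y to its left, z up, the work surface at z = 0. Lengths are in m, angles in rad, forces in N, time in s.
With the tool pointing down it reaches from about 0.4 to 0.875 m from the base axis. Payload 19.3 kg.
Tool frame: the origin (TCP) lies midway between the tips of the shut fingers; the grasp point (between the pads) lies 19 mm behind it; z points along the fingers, y is the line along which they close (so a half turn about z gives the same grasp; the last joint's range is limited). The gripper opens to 85 mm and grips with 20 to 120 N. Pads are 22 mm wide; open, the fingers measure 114 mm over their backs; the gripper's body (76 mm by 85 mm) begins 54 mm behind the grasp point. The pads swing forward as they close: fully open they stand 13 mm farther back than shut.
Start: joints at [1.117, 0.521, -0.036, 1.599, 0.021, 1.021, -0.113], TCP at [0.234, -0.58, 0.231] pointing down, gripper open.
Joint ranges: [-2.91, 2.91], [-0.3, 2.13], [-1.5, 1.42], [0.17, 2.43], [-1.26, 4.41], [0.16, 1.93], [-2.52, 2.52]. Speed limits (rad/s): [1.89, 1.89, 2.39, 2.39, 3.01, 3.01, 3.01].

## Interface

Orientations are given as [roll, pitch, yaw] about the fixed x, y, z axes, in that order (R = Rz(yaw) Ry(pitch) Rx(roll)).
In Python, from plant import * gives the robot as it stands.
- The arm moves only by the tool step_arm, never from a script. Its argument "targets" is a list of rows, each an object with "gripper": the closure, from -1 (fully open) to 1 (shut); "dp": the shift along the tool's x, y, z in cm, a list of three; "dr": the turn, a rotation vector about the tool's x, y, z in rad, a list of three. In form: [{"gripper": gripper, "dp": [x, y, z], "dr": [ax, ay, az]}, ...]. A call has 1 to 20 rows; each row shifts and turns the commanded pose from where the row before left it, along the tool's axes as they then stand; what a row does not reach is not made up. A row lasts 1/12 s, in which the tool goes at most 41.7 mm and 7.16 degrees, less where a joint would pass 70% of its speed; a pose out of reach is approached as far as the arm can. A call with a gripper value outside its range is refused whole. The fingers move at their own pace and stop on an object; "grip_force" is the grip in N (left out, the last holds). Time passes only in rows, so rows that do not move let the fingers close. It gives the time, the measured TCP pose, the force, the opening and the grip force at its end, in the units of the state.
- sense(): the state, without advancing time (a new reading comes with each control period).
- grab_frame(name): name is "side" or "top"; returns a dict with "color" (400x640x3 uint8, red, green, blue), "fov_y" (degrees; the focal length in pixels is half the picture's height over the tangent of half this angle, whatever the lens; pixels are square), "cx", "cy" (the principal point, pixels), "rvec" (rotation vector, rad) and "tvec" (3), from world to camera coordinates, as OpenCV has them. Camera axes: x right, y down, z forward; pixel columns grow to the right and rows downward; lengths in m; the calibration is good to about 2 mm. A picture is of the moment at which its call begins. There is no depth.
- finish_job(): hands the job in; it is judged then, once.
The state is a dict: "clock": time; "q": joint angles; "joint_velocities": joint speeds; "joint_torque": joint torques, N m; "tcp_pos": TCP position; "orientation": TCP orientation; "ft_force": force on the tool from outside, world axes, zero at the start; "ft_torque": the same for the moment, N m; "gripper_width": opening from 0.0 (shut) to 1.0 (fully open); "grasp_force": force on a finger pad.
Only numpy, scipy, OpenCV 4.12 (cv2) and the standard library are available. Lean on these libraries where they do the work, as an engineer would, in place of code of your own. Each camera call takes 0.05 s, during which the arm holds its last target. There are 200 camera calls.

## Task

The hole-selector dial on the electric pencil sharpener is set to the wrong size: turn it to the jumbo hole, the one with the orange ring, which clicks in over the feed at the third click clockwise from the dial's closed end stop (feel for that stop gently, never force the dial against it). Then take the thick green pencil out of the wooden block and lower it gently, point down, through that hole until it stands fully home in the sharpener; let go, and leave the other things on the desk where they are.

Things in the scene. Friction and masses are not known exactly. Their poses are not given: they have to be found in the camera images.
- sharpener: Desktop electric pencil sharpener, grey and black, 128 (x) x 112 (y) x 70 mm, fixed to the desk, with a flat selector dial and its knob on top. Origin under its centre on the desk, z up; -x is its front (shavings drawer, white pointer on the deck). Seen from above with the front towards you, y is left.
- dial_centre (a point): On the vertical axis of the dial, at its top face (81 mm up). Dial: grey, eight-lobed, 88 mm wide. Five clicked places 45 degrees apart; let go, it centres in the nearest. Clockwise from above, over the feed come: closed (no hole), 7 mm hole, 9 mm hole, jumbo hole (14 mm, orange ring), 10 mm hole. It starts at closed or one or two clicks from it. The pencil fits only jumbo.
- knob (a point): On the dial's axis, mid-height of its black octagonal knob (34 mm across flats, from 81 to 113 mm above the desk). In every clicked place its flats face along multiples of 45 degrees from the sharpener's x axis: grip it from above, fingers closing along any of these. A click resists with up to 0.45 N m as it leaves its place, fading to nothing half-way on; then the dial pulls on by itself.
- feed (a point): Fixed point on the feed axis, 29 mm in front (-x) of the dial's axis, at the height of the dial's top face (81 mm). The hole in use stands here; the thick pencil goes down here, upright.
- well_floor (a point): Floor of the feed well, straight under feed, 59 mm below it (22 mm above the desk). The well is 14 mm wide. The point of the fully home pencil stands here; do not press it down with more than 18 N.
- stop_pins: Two brass pins (5 mm thick, tops level with the dial), right and left of the dial, 48 mm from its axis, rubber-mounted (about 9 N m per rad); origin as sharpener. Counterclockwise, a tab on the dial meets the right pin 0.33 rad beyond the closed place, just short of half-way; clockwise, the left pin as far beyond the 10 mm place. A pin must not get over 8 N: 0.38 N m at the knob.
- pencil: Thick green six-sided pencil, 11 to 12 mm thick, 140 mm long, about 25 g, gold cap at the blunt end. Origin at its point; its z axis runs from the point to the blunt end. It stands upright, point down, in the hole of the wooden block, its point 8 mm above the desk. Taper 15 mm long at the point.
- pencil_block: Light wooden block, 50 (x) x 120 (y) x 46 mm, fixed to the desk, origin under its centre. The pencil's hole (14 mm wide, 38 mm deep) is at y = -38 mm; beside it lie a blue and white eraser (top 57 mm above the desk, y = 10 mm) and a red pencil stub (top 84 mm, y = 46 mm), both part of the block.
- mug: White spotted mug, 93 mm high, bystander. Origin under its centre.
- calculator: Dark desk calculator, 125 x 81 x 15 mm, bystander. Origin under its centre.
- phone: Black phone lying flat, 155 x 102 x 8 mm over its corners, bystander. Origin under its centre.
- stapler: Dark red stapler, 141 x 60 x 49 mm, bystander. Origin under its centre.

How it is judged:
By the outcome, as a careful person would: the job done as asked, in the order asked, and still so for the second after the job is handed in, with the robot touching nothing.
It also fails if it takes over 72 s, if anything falls off the work surface, if the arm or the gripper's body presses on something with over 40 N, if the wrist force passes 120 N, or if a joint passes its speed limit or range.

## Working session

There is one attempt and no reset: what is moved stays moved. The work goes in short steps, Python scripts to look and compute and a tool call to move; the robot and the scene stay as the last step left them, time stands still between calls to the robot, and variables do not carry over. Pictures are saved under pics/ and viewed, at most 10 in all, crops included, and the job is handed in when it is done.

Besides the shell and the picture viewer there is one more tool, called after "Request:" as name([rows], argument=value, ...), one row to a line, values as JSON. step_arm: Moves the arm, as the interface text tells. Its arguments: {"type":"object","properties":{"targets":{"type":"array","items":{"type":"object","properties":{"gripper":{"type":"number"},"dp":{"type":"array","items":{"type":"number"}},"dr":{"type":"array","items":{"type":"number"}}}}},"grip_force":{"type":"number"}},"required":["targets"]}

```bash
mkdir -p pics; ls; python3 - <<'E'
from plant import *
import cv2,pickle
s=sense();print(s)
d={}
for n in("side","top"):
    f=grab_frame(n);d[n]=f
    cv2.imwrite(f"pics/{n}0.png",f["color"][:,:,::-1]);print(n,f["fov_y"],f["cx"],f["cy"],f["rvec"],f["tvec"])
pickle.dump(d,open("f0.pkl","wb"))
E
```

```text
pics
{'clock': 0.0, 'q': array([ 1.11677754,  0.5220166 , -0.03635432,  1.5999725 ,  0.02120868,
        1.02113633, -0.11278798]), 'joint_velocities': array([ 1.35419372e-04,  1.96082820e-03,  2.18121589e-04, -2.73626362e-04,
       -8.41683932e-04,  7.22566818e-05,  1.39701639e-03]), 'joint_torque': array([-2.76995488e-04, -9.27118850e+01,  1.97956301e+00, -3.69945467e+01,
        1.76566100e-02,  8.04714829e-03, -1.91784370e-04]), 'tcp_pos': array([ 0.23389317, -0.57922525,  0.23073655]), 'orientation': array([-3.14044776e+00,  7.66163545e-05,  3.83848114e-01]), 'ft_force': array([0.2562358 , 0.99606902, 0.10356768]), 'ft_torque': array([-0.01041769, -0.02719925, -0.02553579]), 'grasp_force': 0.0, 'gripper_width': 1.0006316396783568}
side 52.36113057242479 319.9593550834043 203.11058173540602 [ 2.13393671 -0.10511049  0.068193  ] [-0.58282321  0.01821669  1.02325846]
top 55.96845338231468 320.868856274449 205.04233618840834 [ 2.16339779 -2.15367847  0.12713949] [-0.17246262  0.56911555  0.92252585]
```

View pics/side0.png

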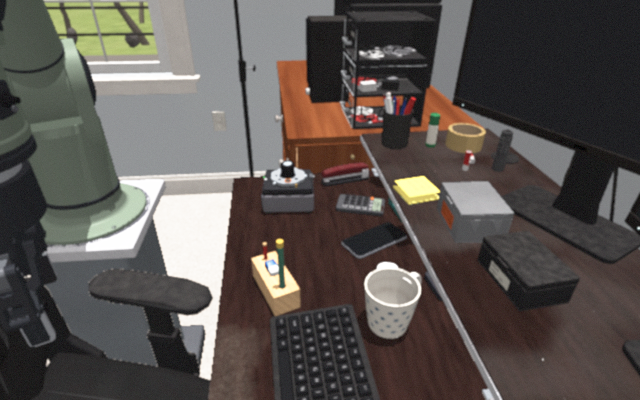

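View pics/top0.png

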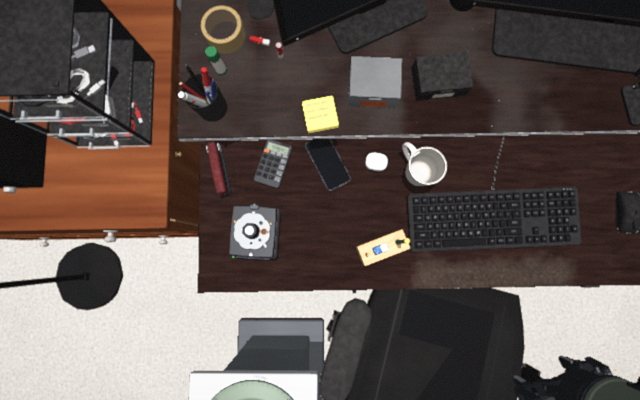

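```bash
cat > h.py <<'E'
import numpy as np,cv2,pickle
def cam(f):
    h=f["color"].shape[0];F=h/2/np.tan(np.radians(f["fov_y"])/2)
    return np.array([[F,0,f["cx"]],[0,F,f["cy"]],[0,0,1]]),cv2.Rodrigues(np.array(f["rvec"]))[0],np.array(f["tvec"])
def onz(f,u,v,z):
    K,R,t=cam(f);C=-R.T@t;d=R.T@np.linalg.solve(K,[u,v,1.]);return C+d*(z-C[2])/d[2]
def proj(f,P):
    K,R,t=cam(f);return cv2.projectPoints(np.array(P,float).reshape(-1,1,3),R,t,K,None)[0][:,0]
def crop(f,u,v,w,h,s):
    c=f["color"][v:v+h,u:u+w,::-1];return cv2.resize(c,None,fx=s,fy=s,interpolation=cv2.INTER_CUBIC)
E
python3 - <<'E'
from h import *
d=pickle.load(open("f0.pkl","rb"))
a=crop(d["top"],220,195,70,70,5.7);b=crop(d["top"],350,215,70,70,5.7)
c=crop(d["side"],253,150,70,35,5.7);c=crop(d["side"],250,150,70,70,2.85);e=crop(d["side"],240,235,70,70,2.85)
im=np.vstack([np.hstack([a,b]),cv2.copyMakeBorder(np.hstack([c,e]),0,0,0,399*2-2*c.shape[1],cv2.BORDER_CONSTANT)])
cv2.imwrite("pics/c.png",im);print(im.shape,cam(d["top"])[0][0,0])
E
```

```text
(599, 798, 3) 376.3952335014163
```

View pics/c.png

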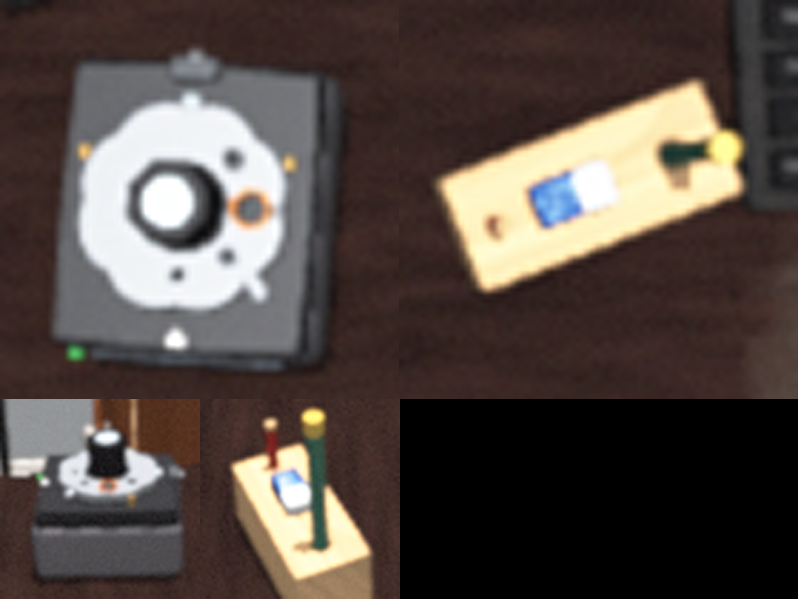

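```bash
cat > m.py <<'E'
from h import *
from scipy.optimize import least_squares
d=pickle.load(open("f0.pkl","rb"));T,S=d["top"],d["side"]
def px(u,v,ox,oy,s,u0,v0): return [(u-ox+.5)/s-.5+u0,(v-oy+.5)/s-.5+v0]
a=lambda u,v:px(u,v,0,0,5.7,220,195)
b=lambda u,v:px(u,v,399,0,5.7,350,215)
c=lambda u,v:px(u,v,0,399,2.857,250,150)
e=lambda u,v:px(u,v,200,399,2.857,240,235)
h=np.radians; r=.029
# sharpener: x,y,yaw; holes angle from front(-x) counterclockwise (towards -y = right)
def hole(k): th=np.pi+k*np.pi/4; return [r*np.cos(th),r*np.sin(th),.081]
P=[hole(0),hole(1),hole(2),hole(3),[0,0,.081],[0,0,.113]]
top=[a(177,274),a(227,256),a(250,208),a(233,158),a(182.5,205),a(166,201)]
def pl(p,L): c_,s_=np.cos(p[2]),np.sin(p[2]);L=np.array(L);return np.c_[p[0]+c_*L[:,0]-s_*L[:,1],p[1]+s_*L[:,0]+c_*L[:,1],L[:,2]]
Pd=[hole(2),[0,0,.113],[0,0,.081]];sd=[c(108,485),c(106,437),c(109,472)]
f=lambda p:np.r_[(proj(T,pl(p,P))-top).ravel(),(proj(S,pl(p,Pd))-sd).ravel()]
x0=onz(T,*a(182,205),.081)
q=least_squares(f,[x0[0],x0[1],0]);print("sharp",q.x,q.fun.round(1))
l=[onz(T,*a(*k),.081) for k in((85,152),(290,163),(176,338))];print("pins,pointer",l)
dd=l[1]-l[0];print("pin yaw",np.arctan2(dd[0],-dd[1]), "mid",(l[0]+l[1])/2)
# block
B=[[x,y,.046] for x,y in((-.025,.06),(.025,.06),(.025,-.06),(-.025,-.06))]
bt=[b(487,292),b(440,183),b(700,80),b(743,187)]
B2=B+[[0,-.038,.148]]
f=lambda p:np.r_[(proj(T,pl(p,B2))-(bt+[b(725,147)])).ravel(),(proj(S,pl(p,[[0,-.038,.148],[0,-.038,.046]]))-[e(314,412),e(319,548)]).ravel()]
x0=onz(T,*b(590,187),.046);q=least_squares(f,[x0[0],x0[1],0]);print("block",q.x,q.fun.round(1))
print("hole",pl(q.x,[[0,-.038,0]]),"cap top",onz(T,*b(725,147),.148),onz(S,*e(314,412),.148))
E
python3 m.py
```

```text
sharp [ 0.50227848 -0.00401734 -0.04024304] [ 0.  -0.1  0.1 -0.1  0.1 -0.1  0.1 -0.1 -0.1 -0.2  0.2 -0.2 -0.3  0.1
  0.  -0.1 -0.6 -0.9]
pins,pointer [array([0.52405735, 0.0374353 , 0.081     ]), array([ 0.51979923, -0.04914334,  0.081     ]), array([ 0.44644579, -0.00305869,  0.081     ])]
pin yaw -0.04914254095932804 mid [ 0.52192829 -0.00585402  0.081     ]
block [ 0.46436217 -0.32588058  0.38264171] [ 0.1 -0.2  0.6 -0.1 -0.4  0.1  0.   0.1  0.3 -0.1 -0.5  1.1  0.4 -1.8]
hole [[ 0.47855032 -0.36113247  0.        ]] cap top [ 0.47832694 -0.36042385  0.148     ] [ 0.47943077 -0.35819467  0.148     ]
```

Request:
step_arm([
  {"gripper": -1, "dp": [1, -1, 0], "dr": [0, 0, 0]},
  {"gripper": -1, "dp": [2.4, -2.2, 0], "dr": [0, 0, 0]},
  {"gripper": -1, "dp": [2.4, -2.2, 0], "dr": [0, 0, 0]},
  {"gripper": -1, "dp": [2.4, -2.2, 0], "dr": [0, 0, 0]},
  {"gripper": -1, "dp": [2.4, -2.2, 0], "dr": [0, 0, 0]},
  {"gripper": -1, "dp": [2.4, -2.2, 0], "dr": [0, 0, 0]},
  {"gripper": -1, "dp": [2.4, -2.2, 0], "dr": [0, 0, 0]},
  {"gripper": -1, "dp": [2.4, -2.2, 0], "dr": [0, 0, 0]},
  {"gripper": -1, "dp": [2.4, -2.2, 0], "dr": [0, 0, 0]},
  {"gripper": -1, "dp": [2.4, -2.2, 0], "dr": [0, 0, 0]},
  {"gripper": -1, "dp": [2.4, -2.2, 0], "dr": [0, 0, 0]},
  {"gripper": -1, "dp": [2.4, -2.2, 0], "dr": [0, 0, 0]},
  {"gripper": -1, "dp": [2.4, -2.2, 0], "dr": [0, 0, 0]},
  {"gripper": -1, "dp": [2.4, -2.2, 0], "dr": [0, 0, 0]},
  {"gripper": -1, "dp": [2.4, -2.2, 0], "dr": [0, 0, 0]},
  {"gripper": -1, "dp": [2.4, -2.2, 0], "dr": [0, 0, 0]},
  {"gripper": -1, "dp": [2.4, -2.2, 0], "dr": [0, 0, 0]},
  {"gripper": -1, "dp": [2.4, -2.2, 0], "dr": [0, 0, 0]},
  {"gripper": -1, "dp": [2.4, -2.2, 0], "dr": [0, 0, 0]},
  {"gripper": -1, "dp": [2, -2, 0], "dr": [0, 0, 0]},
])

```text
clock: 1.77
tcp_pos: [0.5035, -0.0095, 0.2312]
orientation: [-3.141, -0.0, 0.384]
ft_force: [1.5, -0.6, 0.4]
gripper_width: 1.001
grasp_force: 0.0
```

Request:
step_arm([
  {"gripper": -1, "dp": [0, 0, 0], "dr": [0, 0, -0.114]},
  {"gripper": -1, "dp": [0, 0, 0], "dr": [0, 0, -0.114]},
  {"gripper": -1, "dp": [0, 0, 0], "dr": [0, 0, -0.114]},
  {"gripper": -1, "dp": [0, 0, 0], "dr": [0, 0, -0.114]},
  {"gripper": -1, "dp": [0, 0, 0], "dr": [0, 0, -0.114]},
  {"gripper": -1, "dp": [0, 0, 0], "dr": [0, 0, -0.114]},
  {"gripper": -1, "dp": [0, 0, 0], "dr": [0, 0, -0.114]},
  {"gripper": -1, "dp": [0, 0, 0], "dr": [0, 0, -0.114]},
  {"gripper": -1, "dp": [0, 0, 0], "dr": [0, 0, -0.114]},
  {"gripper": -1, "dp": [0, 0, 0], "dr": [0, 0, -0.114]},
  {"gripper": -1, "dp": [0, 0, 0], "dr": [0, 0, 0]},
  {"gripper": -1, "dp": [0, 0, 0], "dr": [0, 0, 0]},
])

```text
clock: 2.77
tcp_pos: [0.5028, -0.0117, 0.2311]
orientation: [-3.141, -0.0, 1.52]
ft_force: [-0.9, -0.5, -0.4]
gripper_width: 0.998
grasp_force: 0.0
```

Request:
step_arm([
  {"gripper": -1, "dp": [0.77, -0.09, 1], "dr": [0, 0, -0.005]},
  {"gripper": -1, "dp": [0, 0, 2], "dr": [0, 0, 0]},
  {"gripper": -1, "dp": [0, 0, 2], "dr": [0, 0, 0]},
  {"gripper": -1, "dp": [0, 0, 2], "dr": [0, 0, 0]},
  {"gripper": -1, "dp": [0, 0, 2], "dr": [0, 0, 0]},
  {"gripper": -1, "dp": [0, 0, 2], "dr": [0, 0, 0]},
  {"gripper": -1, "dp": [0, 0, 2], "dr": [0, 0, 0]},
  {"gripper": -1, "dp": [0, 0, 1], "dr": [0, 0, 0]},
  {"gripper": -1, "dp": [0, 0, 0.4], "dr": [0, 0, 0]},
  {"gripper": -1, "dp": [0, 0, 0], "dr": [0, 0, 0]},
  {"gripper": -1, "dp": [0, 0, 0], "dr": [0, 0, 0]},
  {"gripper": -1, "dp": [0, 0, 0], "dr": [0, 0, 0]},
])

```text
clock: 3.77
tcp_pos: [0.5029, -0.0037, 0.0882]
orientation: [3.14, -0.0, 1.528]
ft_force: [0.2, -0.4, -0.0]
gripper_width: 0.999
grasp_force: 0.0
```

```bash
python3 - <<'E'
from plant import *
from h import *
s=sense();print(s['tcp_pos'],s['orientation'],s['q'],s['ft_force'],s['ft_torque'])
f=grab_frame("side");g=grab_frame("top")
cv2.imwrite("pics/k1.png",np.hstack([crop(f,240,130,95,95,4),crop(g,205,180,95,95,4)]))
E
```

```text
[ 0.50287671 -0.00368886  0.08816132] [ 3.14024699e+00 -6.13405167e-05  1.52829594e+00] [ 0.21309459  0.5753238  -0.43046947  2.01794867  0.39729195  0.62775883
 -0.52422155] [ 0.17409039 -0.44020628 -0.01883607] [-0.02104874  0.01831642 -0.00096686]
```

View pics/k1.png

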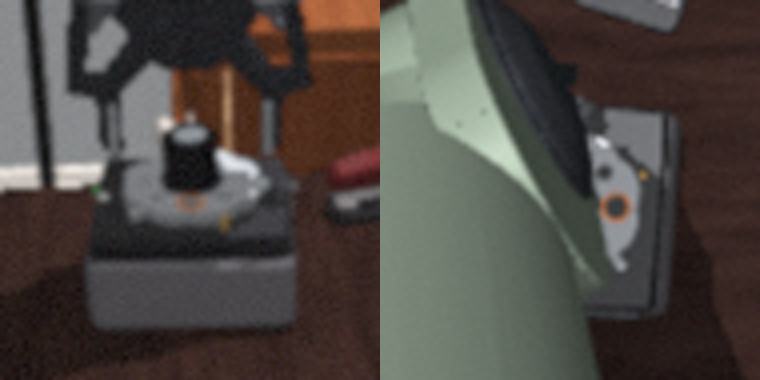

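Request:
step_arm([
  {"gripper": 0.1, "dp": [0, 0, 0], "dr": [0, 0, 0]},
  {"gripper": 0.1, "dp": [0, 0, 0], "dr": [0, 0, 0]},
  {"gripper": 0.3, "dp": [0, 0, 0], "dr": [0, 0, 0]},
  {"gripper": 0.3, "dp": [0, 0, 0], "dr": [0, 0, 0]},
  {"gripper": 0.4, "dp": [0, 0, 0], "dr": [0, 0, 0]},
  {"gripper": 0.4, "dp": [0, 0, 0], "dr": [0, 0, 0]},
  {"gripper": 0.4, "dp": [0, 0, 0], "dr": [0, 0, 0]},
  {"gripper": 0.4, "dp": [0, 0, 0], "dr": [0, 0, 0]},
], grip_force=25)

```text
clock: 4.53
tcp_pos: [0.5016, -0.0039, 0.0874]
orientation: [-3.14, 0.0, 1.529]
ft_force: [-7.5, -0.1, 10.9]
gripper_width: 0.394
grasp_force: 26.7
```

```bash
python3 -c "
from plant import *
s=sense();print(s)"
```

```text
{'clock': 4.5333, 'q': array([ 0.21296103,  0.57617881, -0.43027711,  2.01925624,  0.39730535,
        0.62841878, -0.52405252]), 'joint_velocities': array([-5.91829626e-04, -4.59177899e-04,  1.61856929e-03, -1.01988451e-03,
        5.62231432e-04, -3.47390045e-05, -7.59654584e-04]), 'joint_torque': array([ 2.49187433e-04, -7.84887600e+01, -5.46252608e+00, -2.57435077e+01,
        6.31175302e-01, -1.78883515e+00,  4.22094692e-02]), 'tcp_pos': array([ 0.50161517, -0.00385377,  0.08742979]), 'orientation': array([-3.14026170e+00,  4.82690062e-04,  1.52874549e+00]), 'ft_force': array([-7.48986342, -0.11277156, 10.88619376]), 'ft_torque': array([ 0.05639658,  1.26112367, -0.0259453 ]), 'grasp_force': 26.690460038007586, 'gripper_width': 0.3936213871652436}
```

Request:
step_arm([
  {"gripper": 0.5, "dp": [0, -0.06, -0.05], "dr": [0, 0, 0]},
  {"gripper": 0.5, "dp": [0, -0.06, -0.05], "dr": [0, 0, 0]},
  {"gripper": 0.5, "dp": [0, 0, 0], "dr": [0, 0, 0]},
  {"gripper": 0.5, "dp": [0, 0, 0], "dr": [0, 0, 0]},
  {"gripper": 0.5, "dp": [0, 0, 0], "dr": [0, 0, 0.04]},
  {"gripper": 0.5, "dp": [0, 0, 0], "dr": [0, 0, 0.08]},
  {"gripper": 0.5, "dp": [0, 0, 0], "dr": [0, 0, 0.08]},
  {"gripper": 0.5, "dp": [0, 0, 0], "dr": [0, 0, 0.08]},
  {"gripper": 0.5, "dp": [0, 0, 0], "dr": [0, 0, 0.08]},
  {"gripper": 0.5, "dp": [0, 0, 0], "dr": [0, 0, 0.08]},
  {"gripper": 0.5, "dp": [0, 0, 0], "dr": [0, 0, 0.08]},
  {"gripper": 0.5, "dp": [0, 0, 0], "dr": [0, 0, 0.08]},
  {"gripper": 0.5, "dp": [0, 0, 0], "dr": [0, 0, 0.08]},
  {"gripper": 0.5, "dp": [0, 0, 0], "dr": [0, 0, 0.08]},
  {"gripper": 0.5, "dp": [0, 0, 0], "dr": [0, 0, 0.025]},
  {"gripper": 0.5, "dp": [0, 0, 0], "dr": [0, 0, 0]},
  {"gripper": 0.5, "dp": [0, 0, 0], "dr": [0, 0, 0]},
], grip_force=60)

```text
clock: 5.95
tcp_pos: [0.5005, -0.0035, 0.0878]
orientation: [-3.141, 0.001, 0.747]
ft_force: [-2.9, 3.3, -15.4]
gripper_width: 0.384
grasp_force: 63.1
```

```bash
python3 - <<'E'
from plant import *
from h import *
s=sense();print(s['tcp_pos'],s['orientation'],s['q'],s['ft_force'],s['ft_torque'],s['grasp_force'],s['gripper_width'])
E
```

```text
[ 0.50048096 -0.00351803  0.08782922] [-3.14051176e+00  1.02224302e-03  7.46550543e-01] [ 0.05773906  0.55140646 -0.22340821  2.02985417  0.21177955  0.58330597
 -1.13540333] [ -2.92097705   3.2604979  -15.38510916] [ 0.51958116  0.26076471 -0.00411565] 63.13730017282069 0.3835262574617154
```

Request:
step_arm([
  {"gripper": 0.5, "dp": [0, -0.04, 0.1], "dr": [0, 0, 0]},
  {"gripper": 0.5, "dp": [0, 0, 0], "dr": [0, 0, 0.05]},
  {"gripper": 0.5, "dp": [0, 0, 0], "dr": [0, 0, 0.08]},
  {"gripper": 0.5, "dp": [0, 0, 0], "dr": [0, 0, 0.08]},
  {"gripper": 0.5, "dp": [0, 0, 0], "dr": [0, 0, 0.08]},
  {"gripper": 0.5, "dp": [0, 0, 0], "dr": [0, 0, 0.08]},
  {"gripper": 0.5, "dp": [0, 0, 0], "dr": [0, 0, 0.08]},
  {"gripper": 0.5, "dp": [0, 0, 0], "dr": [0, 0, 0.08]},
  {"gripper": 0.5, "dp": [0, 0, 0], "dr": [0, 0, 0.08]},
  {"gripper": 0.5, "dp": [0, 0, 0], "dr": [0, 0, 0.08]},
  {"gripper": 0.5, "dp": [0, 0, 0], "dr": [0, 0, 0.08]},
  {"gripper": 0.5, "dp": [0, 0, 0], "dr": [0, 0, 0.02]},
  {"gripper": 0.5, "dp": [0, 0, 0], "dr": [0, 0, 0]},
  {"gripper": 0.5, "dp": [0, 0, 0], "dr": [0, 0, 0]},
])

```text
clock: 7.12
tcp_pos: [0.5003, -0.0026, 0.0877]
orientation: [-3.141, 0.001, -0.044]
ft_force: [-8.4, 7.4, 4.6]
gripper_width: 0.389
grasp_force: 65.9
```

```bash
python3 - <<'E'
from plant import *
from h import *
s=sense();print(s['tcp_pos'],s['orientation'],s['q'],s['ft_force'],s['ft_torque'],s['grasp_force'],s['gripper_width'])
E
```

```text
[ 0.5002639  -0.002584    0.08769596] [-3.14080499e+00  1.19669809e-03 -4.37444849e-02] [-0.10565255  0.54602246 -0.00934828  2.03922894  0.00735142  0.55743123
 -1.7344261 ] [-8.38474528  7.41840207  4.63832069] [ 1.55853001  1.70630255 -0.03798997] 65.8565157931298 0.3887050905042645
```

Request:
step_arm([
  {"gripper": 0.5, "dp": [-0.12, -0.12, -0.03], "dr": [0, 0, 0]},
  {"gripper": 0.5, "dp": [0, 0, 0], "dr": [0, 0, 0]},
  {"gripper": 0.5, "dp": [0, 0, 0], "dr": [0, 0, 0]},
])

```text
clock: 7.37
tcp_pos: [0.5, -0.0024, 0.0878]
orientation: [-3.142, -0.0, -0.046]
ft_force: [-0.7, -0.4, -4.6]
gripper_width: 0.383
grasp_force: 64.7
```

Request:
step_arm([
  {"gripper": 0, "dp": [0, 0, 0], "dr": [0, 0, 0]},
  {"gripper": -1, "dp": [0, 0, 0], "dr": [0, 0, 0]},
  {"gripper": -1, "dp": [0, 0, 0], "dr": [0, 0, 0]},
  {"gripper": -1, "dp": [0, 0, 0], "dr": [0, 0, 0]},
  {"gripper": -1, "dp": [0, 0, 0], "dr": [0, 0, 0]},
  {"gripper": -1, "dp": [0, 0, 0], "dr": [0, 0, 0]},
  {"gripper": -1, "dp": [0, 0, -1], "dr": [0, 0, 0]},
  {"gripper": -1, "dp": [0, 0, -3], "dr": [0, 0, 0]},
  {"gripper": -1, "dp": [0, 0, -3], "dr": [0, 0, 0]},
  {"gripper": -1, "dp": [0, 0, -3], "dr": [0, 0, 0]},
  {"gripper": -1, "dp": [0, 0, -3], "dr": [0, 0, 0]},
  {"gripper": -1, "dp": [0, 0, -1], "dr": [0, 0, 0]},
  {"gripper": -1, "dp": [0, 0, 0], "dr": [0, 0, 0]},
], grip_force=25)

```text
clock: 8.45
tcp_pos: [0.5009, -0.0022, 0.2307]
orientation: [-3.141, -0.005, -0.046]
ft_force: [0.2, -0.7, 0.4]
gripper_width: 1.003
grasp_force: 0.0
```

Request:
step_arm([
  {"gripper": -1, "dp": [0, 1.5, 0], "dr": [0, 0, -0.1]},
  {"gripper": -1, "dp": [0, 2.5, 0], "dr": [0, 0, -0.1]},
  {"gripper": -1, "dp": [0, 2.5, 0], "dr": [0, 0, -0.1]},
  {"gripper": -1, "dp": [0, 2.5, 0], "dr": [0, 0, -0.1]},
  {"gripper": -1, "dp": [0, 2.5, 0], "dr": [0, 0, -0.1]},
  {"gripper": -1, "dp": [0, 2.5, 0], "dr": [0, 0, -0.1]},
  {"gripper": -1, "dp": [0, 2.5, 0], "dr": [0, 0, -0.1]},
  {"gripper": -1, "dp": [0, 2.5, 0], "dr": [0, 0, -0.1]},
  {"gripper": -1, "dp": [0, 2.5, 0], "dr": [0, 0, -0.1]},
  {"gripper": -1, "dp": [0, 2.5, 0], "dr": [0, 0, -0.1]},
  {"gripper": -1, "dp": [0, 2.5, 0], "dr": [0, 0, -0.1]},
  {"gripper": -1, "dp": [0, 0, 0], "dr": [0, 0, 0]},
  {"gripper": -1, "dp": [0, 0, 0], "dr": [0, 0, 0]},
])

```text
clock: 9.53
tcp_pos: [0.6146, -0.2277, 0.2258]
orientation: [-3.139, 0.0, 1.053]
ft_force: [-0.7, 1.6, -0.9]
gripper_width: 0.998
grasp_force: 0.0
```

```bash
python3 - <<'E'
from plant import *
from h import *
s=sense();print(s['tcp_pos'],s['orientation'],s['q'])
f=grab_frame("side");g=grab_frame("top")
pickle.dump({"side":f,"top":g},open("f1.pkl","wb"))
b=cv2.resize(g["color"][100:300,200:460,::-1],None,fx=1.5,fy=1.5)
im=np.zeros((400,800,3),np.uint8);im[:399,:399]=crop(g,220,195,70,70,5.7);im[:300,400:790]=b
cv2.imwrite("pics/k2.png",im)
E
```

```text
[ 0.61456228 -0.22768017  0.22583706] [-3.13932441e+00  1.30106231e-04  1.05265668e+00] [ 0.37108419  0.58070438 -0.1656281   1.51064773  0.10322079  1.06104159
 -0.33661926]
```

View pics/k2.png

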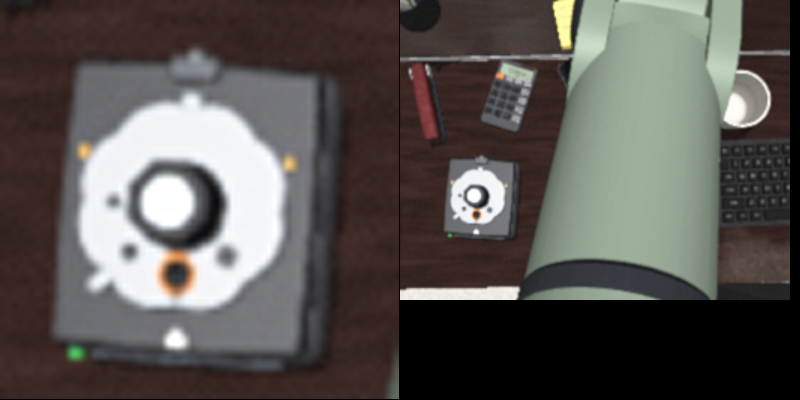

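Request:
step_arm([
  {"gripper": -1, "dp": [0, 0, 0], "dr": [0, 0, -0.1]},
  {"gripper": -1, "dp": [0, 0, 0], "dr": [0, 0, -0.1]},
  {"gripper": -1, "dp": [0, 0, 0], "dr": [0, 0, -0.1]},
  {"gripper": -1, "dp": [0, 0, 0], "dr": [0, 0, -0.1]},
  {"gripper": -1, "dp": [0, 0, 0], "dr": [0, 0, -0.1]},
  {"gripper": -1, "dp": [0, 0, 0], "dr": [0, 0, -0.1]},
  {"gripper": -1, "dp": [0, 0, 0], "dr": [0, 0, -0.1]},
  {"gripper": -1, "dp": [0, 0, 0], "dr": [0, 0, -0.1]},
  {"gripper": -1, "dp": [0, 0, 0], "dr": [0, 0, -0.1]},
  {"gripper": -1, "dp": [-0.65, -1.6, 0], "dr": [0, 0, 0]},
  {"gripper": -1, "dp": [-0.65, -1.6, 0], "dr": [0, 0, 0]},
  {"gripper": -1, "dp": [-0.65, -1.6, 0], "dr": [0, 0, 0]},
  {"gripper": -1, "dp": [-0.65, -1.6, 0], "dr": [0, 0, 0]},
  {"gripper": -1, "dp": [-0.65, -1.6, 0], "dr": [0, 0, 0]},
  {"gripper": -1, "dp": [-0.65, -1.6, 0], "dr": [0, 0, 0]},
  {"gripper": -1, "dp": [-0.65, -1.6, 0], "dr": [0, 0, 0]},
  {"gripper": -1, "dp": [-0.65, -1.6, 0], "dr": [0, 0, 0]},
  {"gripper": -1, "dp": [-0.65, -1.6, 0], "dr": [0, 0, 0]},
  {"gripper": -1, "dp": [-0.65, -1.6, 0], "dr": [0, 0, 0]},
  {"gripper": -1, "dp": [-0.65, -1.6, 0], "dr": [0, 0, 0]},
])

```text
clock: 11.3
tcp_pos: [0.4773, -0.359, 0.2277]
orientation: [-3.141, 0.0, 1.954]
ft_force: [0.0, 0.6, -0.1]
gripper_width: 0.995
grasp_force: 0.0
```

Request:
step_arm([
  {"gripper": -1, "dp": [0, 0, 0], "dr": [0, 0, 0]},
  {"gripper": -1, "dp": [0, 0, 0], "dr": [0, 0, 0]},
])

```text
clock: 11.47
tcp_pos: [0.4775, -0.3592, 0.2277]
orientation: [-3.141, 0.0, 1.952]
ft_force: [1.0, -0.1, -0.1]
gripper_width: 0.994
grasp_force: 0.0
```

Request:
step_arm([
  {"gripper": -1, "dp": [0, 0, 1], "dr": [0, 0, 0]},
  {"gripper": -1, "dp": [0, 0, 2], "dr": [0, 0, 0]},
  {"gripper": -1, "dp": [0, 0, 2], "dr": [0, 0, 0]},
  {"gripper": -1, "dp": [0, 0, 2], "dr": [0, 0, 0]},
  {"gripper": -1, "dp": [0, 0, 2], "dr": [0, 0, 0]},
  {"gripper": -1, "dp": [0, 0, 1.5], "dr": [0, 0, 0]},
  {"gripper": -1, "dp": [0, 0, 1], "dr": [0, 0, 0]},
  {"gripper": -1, "dp": [0, 0, 0], "dr": [0, 0, 0]},
  {"gripper": -1, "dp": [0, 0, 0], "dr": [0, 0, 0]},
  {"gripper": 0.2, "dp": [0, 0, 0], "dr": [0, 0, 0]},
  {"gripper": 0.4, "dp": [0, 0, 0], "dr": [0, 0, 0]},
  {"gripper": 0.6, "dp": [0, 0, 0], "dr": [0, 0, 0]},
  {"gripper": 0.7, "dp": [0, 0, 0], "dr": [0, 0, 0]},
  {"gripper": 0.8, "dp": [0, 0, 0], "dr": [0, 0, 0]},
  {"gripper": 1, "dp": [0, 0, 0], "dr": [0, 0, 0]},
  {"gripper": 1, "dp": [0, 0, 0], "dr": [0, 0, 0]},
  {"gripper": 1, "dp": [0, 0, 0], "dr": [0, 0, 0]},
  {"gripper": 1, "dp": [0, 0, 0], "dr": [0, 0, 0]},
], grip_force=20)

```text
clock: 12.97
tcp_pos: [0.4783, -0.3594, 0.1127]
orientation: [3.142, 0.0, 1.954]
ft_force: [-0.1, -0.9, 2.6]
gripper_width: 0.118
grasp_force: 21.8
```

```bash
python3 - <<'E'
from plant import *
from h import *
s=sense();print(s['tcp_pos'],s['orientation'],s['q'],s['ft_force'],s['ft_torque'])
f=grab_frame("side");cv2.imwrite("pics/p1.png",crop(f,220,200,120,120,4))
E
```

```text
[ 0.47832975 -0.35939357  0.1126776 ] [3.14151484e+00 1.37561518e-04 1.95369178e+00] [ 0.77583713  0.64210975 -0.33390542  1.75809318  0.28050824  0.7881799
  0.68736612] [-0.09164833 -0.94353617  2.56821169] [-0.02738596  0.05605605  0.02662125]
```

View pics/p1.png

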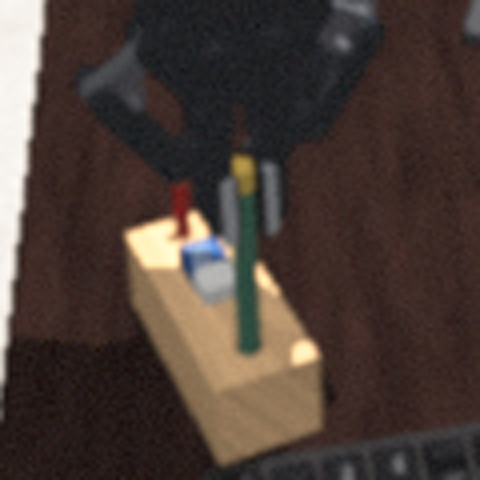

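```bash
python3 - <<'E'
from h import *
f=pickle.load(open("f1.pkl","rb"))["side"]
K,R,t=cam(f);print("C",-R.T@t)
def pp(P): u=proj(f,P);return ((u-[220,200])*4).round()
p=np.array([.4783,-.3594]);x=np.array([-.374,.927]);y=np.array([.927,.374])
for z in(.148,.13,.11,.046):print(z,pp(np.r_[p,z]))
for s in(-1,1):
  print("pad side",s,[pp(np.r_[p+s*y*.0057+k*x*.011,z])[0].tolist() for z in(.117,.14) for k in(-1,1)])
E
```

```text
C [ 0.48809776 -0.9092277   0.56757218]
0.148 [[236. 159.]]
0.13 [[238. 192.]]
0.11 [[240. 229.]]
0.046 [[246. 337.]]
pad side -1 [[237.0, 235.0], [217.0, 205.0], [234.0, 192.0], [214.0, 163.0]]
pad side 1 [[261.0, 227.0], [241.0, 198.0], [259.0, 184.0], [239.0, 156.0]]
```

```bash
python3 - <<'E'
from plant import *
from h import *
f0=pickle.load(open("f0.pkl","rb"))["side"];f=grab_frame("side")
A=[];
for g in(f0,f):
    c=crop(g,262,230,40,66,9)
    c=np.clip(c.astype(float)*1.6,0,255).astype(np.uint8);A.append(c)
cv2.imwrite("pics/p2.png",np.hstack(A))
E
```

```text
(no output)
```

View pics/p2.png

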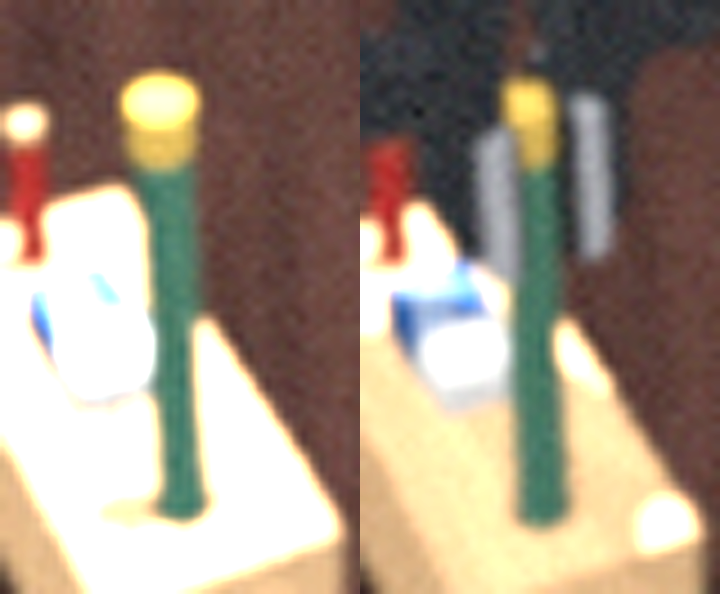

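Request:
step_arm([
  {"gripper": 1, "dp": [0, 0, -0.3], "dr": [0, 0, 0]},
  {"gripper": 1, "dp": [0, 0, -0.7], "dr": [0, 0, 0]},
  {"gripper": 1, "dp": [0, 0, -1.5], "dr": [0, 0, 0]},
  {"gripper": 1, "dp": [0, 0, -1.5], "dr": [0, 0, 0]},
  {"gripper": 1, "dp": [0, 0, -2], "dr": [0, 0, 0]},
  {"gripper": 1, "dp": [0, 0, -2], "dr": [0, 0, 0]},
  {"gripper": 1, "dp": [0, 0, -2], "dr": [0, 0, 0]},
  {"gripper": 1, "dp": [0, 0, -2], "dr": [0, 0, 0]},
  {"gripper": 1, "dp": [0, 0, -1.5], "dr": [0, 0, 0]},
  {"gripper": 1, "dp": [0, 0, -0.5], "dr": [0, 0, 0]},
  {"gripper": 1, "dp": [0, 0, 0], "dr": [0, 0, 0]},
])

```text
clock: 13.98
tcp_pos: [0.4786, -0.3595, 0.254]
orientation: [3.141, 0.002, 1.954]
ft_force: [0.7, 0.6, -0.7]
gripper_width: 0.119
grasp_force: 21.7
```

Request:
step_arm([
  {"gripper": 1, "dp": [0.8, 0.3, 0], "dr": [0, 0, 0]},
  {"gripper": 1, "dp": [1.6, 0.6, 0], "dr": [0, 0, 0]},
  {"gripper": 1, "dp": [2.4, 0.92, 0], "dr": [0, 0, 0]},
  {"gripper": 1, "dp": [2.4, 0.92, 0], "dr": [0, 0, 0]},
  {"gripper": 1, "dp": [2.4, 0.92, 0], "dr": [0, 0, 0]},
  {"gripper": 1, "dp": [2.4, 0.92, 0], "dr": [0, 0, 0]},
  {"gripper": 1, "dp": [2.4, 0.92, 0], "dr": [0, 0, 0]},
  {"gripper": 1, "dp": [2.4, 0.92, 0], "dr": [0, 0, 0]},
  {"gripper": 1, "dp": [2.4, 0.92, 0], "dr": [0, 0, 0]},
  {"gripper": 1, "dp": [2.4, 0.92, 0], "dr": [0, 0, 0]},
  {"gripper": 1, "dp": [2.4, 0.92, 0], "dr": [0, 0, 0]},
  {"gripper": 1, "dp": [2.4, 0.92, 0], "dr": [0, 0, 0]},
  {"gripper": 1, "dp": [2.4, 0.92, 0], "dr": [0, 0, 0]},
  {"gripper": 1, "dp": [2.4, 0.92, 0], "dr": [0, 0, 0]},
  {"gripper": 1, "dp": [1.6, 0.6, 0], "dr": [0, 0, 0]},
  {"gripper": 1, "dp": [0.65, 0.31, 0], "dr": [0, 0, 0]},
  {"gripper": 1, "dp": [0, 0, 0], "dr": [0, 0, 0]},
])

```text
clock: 15.4
tcp_pos: [0.4719, 0.0007, 0.2519]
orientation: [-3.141, -0.001, 1.957]
ft_force: [-0.7, -0.4, -0.6]
gripper_width: 0.12
grasp_force: 21.7
```

Request:
step_arm([
  {"gripper": 1, "dp": [0, 0, 0], "dr": [0, 0, -0.095]},
  {"gripper": 1, "dp": [0, 0, 0], "dr": [0, 0, -0.095]},
  {"gripper": 1, "dp": [0, 0, 0], "dr": [0, 0, -0.095]},
  {"gripper": 1, "dp": [0, 0, 0], "dr": [0, 0, -0.095]},
  {"gripper": 1, "dp": [0, 0, 0], "dr": [0, 0, -0.095]},
  {"gripper": 1, "dp": [0, 0, 0], "dr": [0, 0, -0.095]},
  {"gripper": 1, "dp": [0, 0, 0], "dr": [0, 0, -0.095]},
  {"gripper": 1, "dp": [0, 0, 0], "dr": [0, 0, -0.095]},
  {"gripper": 1, "dp": [0, 0, 0], "dr": [0, 0, -0.095]},
  {"gripper": 1, "dp": [0, 0, 0], "dr": [0, 0, -0.095]},
  {"gripper": 1, "dp": [0, 0, 0], "dr": [0, 0, -0.095]},
  {"gripper": 1, "dp": [0, 0, 0], "dr": [0, 0, -0.095]},
  {"gripper": 1, "dp": [0, 0, 0], "dr": [0, 0, 0]},
  {"gripper": 1, "dp": [0, 0, 0], "dr": [0, 0, 0]},
])

```text
clock: 16.57
tcp_pos: [0.4722, -0.002, 0.2521]
orientation: [3.142, -0.001, 3.089]
ft_force: [0.1, 0.5, -0.0]
gripper_width: 0.117
grasp_force: 21.7
```

Request:
step_arm([
  {"gripper": 1, "dp": [0, 0.1, 1], "dr": [0, 0, 0]},
  {"gripper": 1, "dp": [0, 0, 1.5], "dr": [0, 0, 0]},
  {"gripper": 1, "dp": [0, 0, 1.5], "dr": [0, 0, 0]},
  {"gripper": 1, "dp": [0, 0, 1], "dr": [0, 0, 0]},
  {"gripper": 1, "dp": [0, 0, 0.5], "dr": [0, 0, 0]},
  {"gripper": 1, "dp": [0, 0, 0], "dr": [0, 0, 0]},
  {"gripper": 1, "dp": [0, 0, 0], "dr": [0, 0, 0]},
])

```text
clock: 17.15
tcp_pos: [0.4726, 0.0001, 0.1977]
orientation: [3.141, -0.0, 3.093]
ft_force: [-0.8, -0.2, 1.2]
gripper_width: 0.117
grasp_force: 21.7
```

```bash
python3 - <<'E'
from plant import *
from h import *
s=sense();p=s['tcp_pos'];print(p,s['orientation'],s['q'],s['ft_force'])
f=grab_frame("side");g=grab_frame("top");f1=pickle.load(open("f1.pkl","rb"))["side"]
A=[np.clip(crop(k,262,145,40,50,9).astype(float)*1.4,0,255).astype(np.uint8) for k in(f1,f)]
cv2.imwrite("pics/q.png",np.vstack([np.hstack(A)[:450],cv2.resize(crop(g,220,195,70,70,1),(140,140))[:, :].repeat(1,0) if 0 else np.zeros((1,720,3),np.uint8)]))
q=lambda P:((proj(f,P)-[262,145]+.5)*9-.5).round(1).tolist()
print("tip",q([p[0],p[1],p[2]-.1047]),"feed",q([.4723,-.001,.081]),"+x1cm",q([.4823,-.001,.081]),"+y1cm",q([.4723,.009,.081]),"top",q([p[0],p[1],p[2]]))
E
```

```text
[4.72617298e-01 1.21651491e-04 1.97684430e-01] [ 3.14145161e+00 -1.37100083e-04  3.09334082e+00] [ 0.45087379  0.40349492 -0.73019813  1.99730042  0.35027792  0.86747354
  1.05252662] [-0.83534327 -0.20318487  1.16026193]
tip [[122.1, 226.8]] feed [[123.2, 266.9]] +x1cm [[159.2, 265.4]] +y1cm [[122.8, 250.1]] top [[101.5, -127.8]]
```

View pics/q.png

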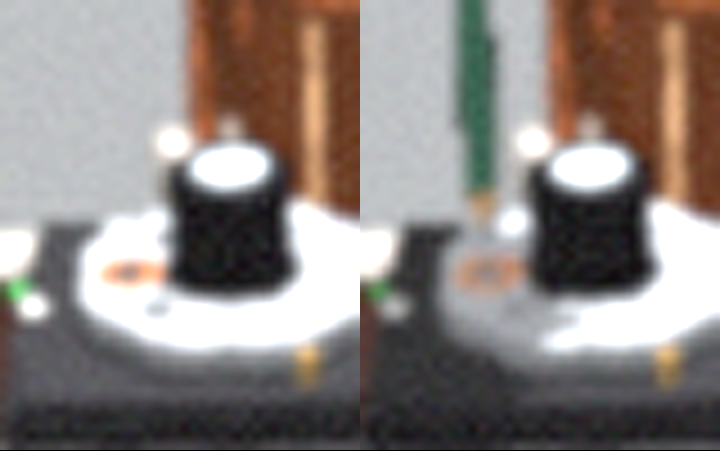

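```bash
cat > t.py <<'E'
from plant import *
from h import *
s=sense();p=s['tcp_pos'];print(p,s['ft_force'])
f=grab_frame("side");f1=pickle.load(open("f1.pkl","rb"))["side"]
c=f1["color"][150:200,255:310].astype(int);m=(c[...,0]-c[...,2]>45);m[:, 22:]=0;v,u=np.nonzero(m);w=(c[...,0]-c[...,2])[m]
print("ring",np.average(u,weights=w)+255,np.average(v,weights=w)+150,len(u),"pred",proj(f,[.4723,-.001,.081]))
c=f["color"][:200].astype(int);G=c[...,1]-c[...,0]
for r in range(128,172,4):
    x=np.arange(262,296);w=np.clip(G[r,x]-15,0,None);
    if w.sum()<30: continue
    u=np.average(x,weights=w)
    z=[proj(f,[p[0],p[1],p[2]-k])[0] for k in(0,.1047)];up=z[0][0]+(r-z[0][1])/(z[1][1]-z[0][1])*(z[1][0]-z[0][0])
    print(r,u.round(2),up.round(2),(u-up).round(2))
print("px/cm",proj(f,[.4823,-.001,.081])-proj(f,[.4723,-.001,.081]))
E
python3 t.py
```

```text
[4.72854174e-01 5.59868057e-05 1.98119930e-01] [0.20773086 0.64130509 0.30899586]
ring 274.07157057654075 175.05566600397614 9 pred [[275.24447188 174.21277199]]
136 273.53 273.26 0.27
140 273.7 273.49 0.2
148 274.21 273.96 0.25
152 274.47 274.19 0.28
156 274.64 274.42 0.22
px/cm [[ 3.99639027 -0.16750131]]
```

```bash
cat > r.py <<'E'
from plant import *
from h import *
f=grab_frame("side")
for n,g in(("now",f),("f1",pickle.load(open("f1.pkl","rb"))["side"])):
    c=g["color"].astype(int);D=(c[...,0]-c[...,2])[171:180,268:285];print(n);print(D)
E
python3 r.py
```

```text
now
[[  0  -2   1   1  -6  -3  -6  -6  -6  -9 -10  -7  -5  -3   1   1  -2]
 [  0  -1   0  -4  -5  -3  -1  -2  -1   0   2  -2  -5  -4  -2   4  -2]
 [ -2  -3  -3  -4   1  10  19  17  18  20  26  17   3   1  -2   5  -3]
 [ -2   0  -4  -1   9  29  40  32  28  41  54  45  21   8  -3  -1   0]
 [ -1   0  -2   0  19  44  38  21  14  31  55  46  20   6  -2   0  -3]
 [  1  -2  -2  -1  14  36  38  29  24  34  37  21   4  -4  -5   0   0]
 [ -1  -1  -4  -5  -1   9  18  24  24  20  11   1  -5  -4  -4  -1  -3]
 [  2  -4  -2  -6  -8  -2  -2   1  -2  -1  -3  -4  -8  -5  -5  -4  -7]
 [ -2  -4  -2  -5  -5  -4  -6  -7  -5  -6  -4  -4  -4  -7  -6  -6  -8]]
f1
[[ -4  -3  -4  -3  -8 -10 -12  -8  -6  -7 -12  -9  -6  -5  -4   2   4]
 [ -4  -5  -5  -9 -10  -8  -5  -5  -7  -6  -5  -5  -5  -5  -5   4   0]
 [ -3  -3  -6 -10  -4  13  27  21  14  16  26  17   2  -4   3   2   4]
 [ -3  -3  -8  -7   9  47  69  53  38  57  84  64  22  -2  -1   0  -1]
 [ -6  -2  -6  -2  24  65  72  44  31  63  98  82  34   3  -5  -5  -1]
 [ -3  -4  -6  -4  15  46  57  47  47  54  59  41  11  -5  -2   0   2]
 [ -4  -3  -8 -11  -5   7  18  28  30  22  10  -1  -5  -8  -7  -5  -5]
 [ -1  -4  -6 -11 -12  -8  -5  -3  -3  -4  -8  -8  -9  -8  -9  -8  -5]
 [ -2  -2  -6  -5  -9 -11 -11  -9  -9 -11  -9  -8  -7 -10 -12 -12 -14]]
```

Request:
step_arm([
  {"gripper": 1, "dp": [-0.11, -0.1, 0], "dr": [0, 0, 0.006]},
  {"gripper": 1, "dp": [0, 0, 0], "dr": [0, 0, 0]},
  {"gripper": 1, "dp": [0, 0, 0.5], "dr": [0, 0, 0]},
  {"gripper": 1, "dp": [0, 0, 0.5], "dr": [0, 0, 0]},
  {"gripper": 1, "dp": [0, 0, 0.5], "dr": [0, 0, 0]},
  {"gripper": 1, "dp": [0, 0, 0.5], "dr": [0, 0, 0]},
  {"gripper": 1, "dp": [0, 0, 0.2], "dr": [0, 0, 0]},
  {"gripper": 1, "dp": [0, 0, 0.2], "dr": [0, 0, 0]},
  {"gripper": 1, "dp": [0, 0, 0], "dr": [0, 0, 0]},
  {"gripper": 1, "dp": [0, 0, 0], "dr": [0, 0, 0]},
])

```text
clock: 18.18
tcp_pos: [0.4736, -0.001, 0.1736]
orientation: [3.142, -0.0, 3.088]
ft_force: [0.7, -0.3, -0.1]
gripper_width: 0.121
grasp_force: 21.7
```

```bash
python3 - <<'E'
from plant import *
s=sense();print(s['tcp_pos'],s['ft_force'],s['ft_torque'])
E
python3 t.py
```

```text
[ 0.47361585 -0.00099992  0.17360349] [ 0.68943981 -0.25315957 -0.0898191 ] [ 0.01008281 -0.00179502  0.03253849]
[ 0.47361585 -0.00099992  0.17360349] [ 0.68943981 -0.25315957 -0.0898191 ]
ring 274.07157057654075 175.05566600397614 9 pred [[275.24447188 174.21277199]]
148 274.47 274.27 0.2
160 275.12 274.96 0.17
164 275.45 275.19 0.27
168 275.53 275.42 0.12
px/cm [[ 3.99639027 -0.16750131]]
```

Request:
step_arm([
  {"gripper": 1, "dp": [0, 0, 0.2], "dr": [0, 0, 0]},
  {"gripper": 1, "dp": [0, 0, 0.2], "dr": [0, 0, 0]},
  {"gripper": 1, "dp": [0, 0, 0.2], "dr": [0, 0, 0]},
  {"gripper": 1, "dp": [0, 0, 0], "dr": [0, 0, 0]},
])

```text
clock: 18.57
tcp_pos: [0.4734, -0.0011, 0.1672]
orientation: [-3.142, -0.0, 3.088]
ft_force: [0.3, -0.3, -1.3]
gripper_width: 0.12
grasp_force: 21.7
```

Request:
step_arm([
  {"gripper": 1, "dp": [0, 0, 0.2], "dr": [0, 0, 0]},
  {"gripper": 1, "dp": [0, 0, 0.2], "dr": [0, 0, 0]},
  {"gripper": 1, "dp": [0, 0, 0.2], "dr": [0, 0, 0]},
  {"gripper": 1, "dp": [0, 0, 0], "dr": [0, 0, 0]},
])

```text
clock: 18.9
tcp_pos: [0.4734, -0.0011, 0.1612]
orientation: [3.142, -0.0, 3.088]
ft_force: [-0.4, -0.6, -0.6]
gripper_width: 0.122
grasp_force: 21.7
```

Request:
step_arm([
  {"gripper": 1, "dp": [0, 0, 0.3], "dr": [0, 0, 0]},
  {"gripper": 1, "dp": [0, 0, 0.3], "dr": [0, 0, 0]},
  {"gripper": 1, "dp": [0, 0, 0.3], "dr": [0, 0, 0]},
  {"gripper": 1, "dp": [0, 0, 0.3], "dr": [0, 0, 0]},
  {"gripper": 1, "dp": [0, 0, 0.3], "dr": [0, 0, 0]},
  {"gripper": 1, "dp": [0, 0, 0], "dr": [0, 0, 0]},
])

```text
clock: 19.4
tcp_pos: [0.4733, -0.0011, 0.146]
orientation: [3.142, -0.001, 3.088]
ft_force: [-0.8, -0.1, 0.1]
gripper_width: 0.116
grasp_force: 21.7
```

Request:
step_arm([
  {"gripper": 1, "dp": [0, 0, 0.3], "dr": [0, 0, 0]},
  {"gripper": 1, "dp": [0, 0, 0.3], "dr": [0, 0, 0]},
  {"gripper": 1, "dp": [0, 0, 0.3], "dr": [0, 0, 0]},
  {"gripper": 1, "dp": [0, 0, 0.3], "dr": [0, 0, 0]},
  {"gripper": 1, "dp": [0, 0, 0.2], "dr": [0, 0, 0]},
  {"gripper": 1, "dp": [0, 0, 0.1], "dr": [0, 0, 0]},
  {"gripper": 1, "dp": [0, 0, 0], "dr": [0, 0, 0]},
])

```text
clock: 19.98
tcp_pos: [0.4735, -0.001, 0.1314]
orientation: [3.142, -0.0, 3.088]
ft_force: [0.3, -0.5, 0.7]
gripper_width: 0.119
grasp_force: 21.7
```

Request:
step_arm([
  {"gripper": 1, "dp": [0, 0, 0.1], "dr": [0, 0, 0]},
  {"gripper": 1, "dp": [0, 0, 0.1], "dr": [0, 0, 0]},
  {"gripper": 1, "dp": [0, 0, 0.1], "dr": [0, 0, 0]},
  {"gripper": 1, "dp": [0, 0, 0.05], "dr": [0, 0, 0]},
  {"gripper": 1, "dp": [0, 0, 0], "dr": [0, 0, 0]},
])

```text
clock: 20.4
tcp_pos: [0.4735, -0.0011, 0.128]
orientation: [-3.142, -0.0, 3.088]
ft_force: [-0.2, -0.2, -0.3]
gripper_width: 0.12
grasp_force: 21.7
```

Request:
step_arm([
  {"gripper": 1, "dp": [0, 0, 0.04], "dr": [0, 0, 0]},
  {"gripper": 1, "dp": [0, 0, 0.04], "dr": [0, 0, 0]},
  {"gripper": 1, "dp": [0, 0, 0], "dr": [0, 0, 0]},
])

```text
clock: 20.65
tcp_pos: [0.4736, -0.0011, 0.1272]
orientation: [3.142, -0.0, 3.088]
ft_force: [-0.5, 1.3, 0.5]
gripper_width: 0.12
grasp_force: 21.7
```

Request:
step_arm([
  {"gripper": 1, "dp": [0, 0, 0.04], "dr": [0, 0, 0]},
  {"gripper": 1, "dp": [0, 0, 0.04], "dr": [0, 0, 0]},
  {"gripper": 1, "dp": [0, 0, 0], "dr": [0, 0, 0]},
])

```text
clock: 20.9
tcp_pos: [0.4737, -0.001, 0.1266]
orientation: [3.142, 0.0, 3.088]
ft_force: [0.3, 1.2, 2.4]
gripper_width: 0.119
grasp_force: 21.9
```

Request:
step_arm([
  {"gripper": 1, "dp": [0, 0, 0.03], "dr": [0, 0, 0]},
  {"gripper": 1, "dp": [0, 0, 0.03], "dr": [0, 0, 0]},
  {"gripper": 1, "dp": [0, 0, 0], "dr": [0, 0, 0]},
])

```text
clock: 21.15
tcp_pos: [0.4739, -0.001, 0.1262]
orientation: [3.142, 0.001, 3.088]
ft_force: [-0.4, 0.5, 6.6]
gripper_width: 0.122
grasp_force: 22.5
```

Request:
step_arm([
  {"gripper": 1, "dp": [0, 0, -0.04], "dr": [0, 0, 0]},
  {"gripper": 0.6, "dp": [0, 0, 0], "dr": [0, 0, 0]},
  {"gripper": 0.3, "dp": [0, 0, 0], "dr": [0, 0, 0]},
  {"gripper": -0.2, "dp": [0, 0, 0], "dr": [0, 0, 0]},
  {"gripper": -1, "dp": [0, 0, 0], "dr": [0, 0, 0]},
  {"gripper": -1, "dp": [0, 0, 0], "dr": [0, 0, 0]},
  {"gripper": -1, "dp": [0, 0, 0], "dr": [0, 0, 0]},
  {"gripper": -1, "dp": [0, 0, -0.5], "dr": [0, 0, 0]},
  {"gripper": -1, "dp": [0, 0, -1], "dr": [0, 0, 0]},
  {"gripper": -1, "dp": [0, 0, -2], "dr": [0, 0, 0]},
  {"gripper": -1, "dp": [0, 0, -2], "dr": [0, 0, 0]},
  {"gripper": -1, "dp": [0, 0, -2], "dr": [0, 0, 0]},
  {"gripper": -1, "dp": [0, 0, -2], "dr": [0, 0, 0]},
  {"gripper": -1, "dp": [0, 0, -2], "dr": [0, 0, 0]},
  {"gripper": -1, "dp": [0, 0, -1], "dr": [0, 0, 0]},
  {"gripper": -1, "dp": [0, 0, 0], "dr": [0, 0, 0]},
])

```text
clock: 22.48
tcp_pos: [0.4744, -0.001, 0.2536]
orientation: [-3.141, 0.003, 3.088]
ft_force: [1.0, 0.1, -0.2]
gripper_width: 1.0
grasp_force: 0.0
```

```bash
python3 - <<'E'
from plant import *
from h import *
s=sense();print(s['tcp_pos'],s['ft_force'],s['gripper_width'])
f=grab_frame("side")
cv2.imwrite("pics/e.png",crop(f,235,100,90,120,5))
print((proj(f,[[.4723,-.001,.162],[.4723,-.001,.081]])-[235,100])*5)
E
```

```text
[ 0.47441092 -0.00096977  0.25361752] [ 1.01276872  0.05425039 -0.22315359] 1.0004793205222324
[[192.56967819 222.43915736]
 [201.22235939 371.06385995]]
```

View pics/e.png

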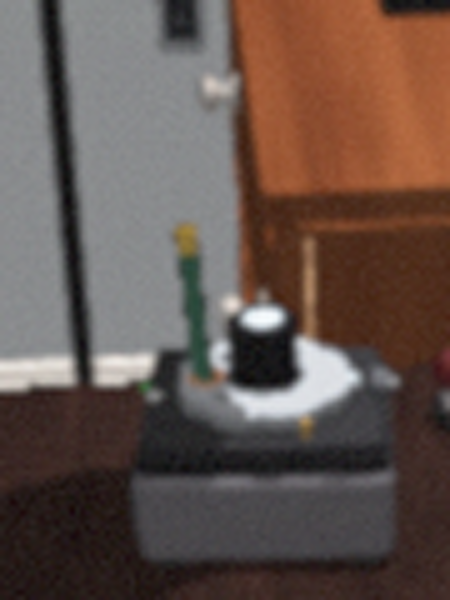

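The picture shows the pencil standing in the orange-ringed hole. Its cap is at (186, 228), close to the row predicted for fully home (222), and the gripper is clear of it.

```bash
python3 -c "
from plant import *
print(finish_job())"
```

```text
the job is handed in; nothing more can be done
None
```

I turned the dial two clicks clockwise to the jumbo hole, stood the green pencil fully home in it, let go, and handed the job in at about 22.5 s; I did not feel for the closed stop, because the camera showed the dial at the 7 mm place.

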